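# Hang the last espresso cup on the turning cup tree

## Task

The last espresso cup goes back on the cup tree. Turn the tree (it has a wooden knob on top for that) until the empty branch points to the right, along the worktop towards the stove, then hang the cup there by its handle: thread the handle loop over the branch and lower it gently, without forcing, until you feel the branch carry the cup, and only then let go and leave it hanging quietly. Do not shove or tip the tree, and leave the apple, the salt shaker and the spice jar where they stand.

Things in the scene. Friction and masses are not known exactly. Their poses are not given: they have to be found in the camera images.
- tree: Cup tree, 235 mm high, loose: heavy round dark-steel foot (2.4 kg, 140 mm across), turning post 13 mm thick, wooden knob on top, clamped dark collar (28 mm across) with three equal rigid steel branches 120 degrees apart. Two branches carry swinging cups that stay on, the third is empty. Origin: centre of the foot's underside, on the post's axis; axes along the world's (yaw 0).
- post (a joint): Angle of the post with knob, collar and branches, rad, growing counter-clockwise seen from above. At 0 and at 6.283 the EMPTY branch points right (-y); at angle a it points to a - 1.571 rad from +x. Starts anywhere from 0.8 to 5.4, turns either way past 0 and 6.283 against a bearing friction of 0.12 N m, and stays where it is left.
- finial (a point): On the post's axis, middle of the gripping band of the wooden knob, 220 mm above the worktop. The knob is round, 32 mm across, from 202 to 235 mm high; no branch is higher than 196 mm.
- branch_mid (a point): Turns with the post: on the EMPTY branch seen from above, 68 mm from the axis, always shown 150 mm above the worktop; -y outward, z up. The bar's real centre is up to 13 mm above or below it (the collar is clamped at any height): feel for it. Bar level 50 to 82 mm from the axis, 12 mm thick over a black silicone sleeve; then rising 6 mm at 94, 15 at 102, 26 at its end at 107, a 12 mm ball.
- cup: Loose blue-green espresso cup with pale rim, upright on the worktop at the right (it and the apple swap places at random), 62 mm across, 70 mm high, 0.16 to 0.26 kg. Origin: centre of its underside, z up, handle on its -y side; any yaw. Its wall is upright above 30 mm, to be gripped from above across the outside, along its x axis.
- cup_loop (a point): Centre of the window in the angular handle, at (0, -43, 39.5) mm in the cup's frame. The window opens along the cup's x axis: there 30 mm high (24.5 to 54.5 mm above the underside), 21 mm wide (31 to 52 mm from the cup's axis); bar 7.6 mm thick, reaching 64 mm out. Held upright and lowered, its top bar rests on the branch; let go, the cup swings down about 70 degrees round the branch and hangs.
- apple: Yellow-red apple, 80 mm, loose on the worktop at the right; origin under its centre. Bystander.
- salt: Salt shaker with grey top, 44 mm across and 90 mm high, loose, near the front edge; origin under its centre. Bystander.
- spice: Spice jar with red cap, 45 mm across and 106 mm high, loose, behind the work; origin under its centre. Bystander.

How it is judged (in metres and radians):
On the way, in this order (a step that is already met when the one before it is completed fails the run):
1. the tree is turned so that the empty branch points to the right (within 0.2 rad) ((value of joint post between -0.2 and 0.2 rad or value of joint post between 6.0832 and 6.4832 rad) and velocity of joint post between -0.1 and 0.1 rad/s), for 0.2 s.
2. the handle loop is over the branch and the branch bears on it (1 N or more) while the cup is still held, upright within 0.35 rad (x of cup_loop in the frame of branch_mid between -0.03 and 0.03 m and y of cup_loop in the frame of branch_mid between -0.035 and 0.022 m and z of cup_loop in the frame of branch_mid between -0.05 and 0.016 m and contact force between cup and tree above 1 N and contact force between the fingers and cup above 2 N and angle between cup's own z axis and vertical below 0.35 rad), for 0.2 s.
At the end, for the whole second after the job is handed in: The cup hangs quietly (under 0.2 m/s) by its handle on the once-empty branch, swung down by over 0.5 rad, on the tree alone, loop centre within 30 mm sideways, 22 inward, 35 outward, -50 to +16 mm in height of the reference point; the branch points right within 0.35 rad; the tree stands upright ((value of joint post between -0.35 and 0.35 rad or value of joint post between 5.9332 and 6.6332 rad) and x of cup_loop in the frame of branch_mid between -0.03 and 0.03 m and y of cup_loop in the frame of branch_mid between -0.035 and 0.022 m and z of cup_loop in the frame of branch_mid between -0.05 and 0.016 m and contact force between cup and tree above 0.8 N and height (world z) of cup above 0.05 m and angle between cup's own z axis and vertical above 0.5 rad and linear speed of cup below 0.2 m/s and angle between tree's own z axis and vertical below 0.03 rad); the robot touches nothing.
It fails at once if the cup, while held, is pressed or knocked against the tree with more than 12 N (contact force between cup and tree above 12 N and contact force between the fingers and cup above 1 N).
It fails at once if the tree is shoved more than 25 mm or tipped more than 0.1 rad (distance of tree from where it was at the start of the episode above 0.025 m or angle between tree's own z axis and vertical above 0.1 rad).
It fails at once if apple, salt shaker or spice jar is moved more than 30 mm (distance of any of apple, salt, spice from where it was at the start of the episode above 0.03 m).
It also fails if it takes over 72 s, if anything falls off the work surface, if the arm or the gripper's body presses on something with over 40 N, if the wrist force passes 120 N, or if a joint passes its speed limit or range.

## Robot

A 6-joint arm with a two-finger parallel gripper is mounted at the origin on a cart in front of the work surface, level with it; the furniture and walls round the work are solid. World frame = base frame: x ahead of the robot, y to its left, z up, the work surface at z = 0. Lengths are in mm, angles in rad, forces in N, time in s.
With the tool pointing down it reaches from about 275 to 750 mm from the base axis. Payload 10.2 kg.
Tool frame: the origin (TCP) lies at the very end of the fingers, on their centre line; the grasp point (between the pads) lies 19 mm behind it; z points along the fingers, y is the line along which they close (so a half turn about z gives the same grasp; the last joint's range is limited). The gripper opens to 85 mm and grips with 20 to 120 N. Pads are 22 mm wide; open, the fingers measure 114 mm over their backs; the gripper's body (76 mm by 85 mm) begins 54 mm behind the grasp point. The pads swing forward as they close: fully open they stand 13 mm farther back than shut.
Start: joints at [-1.33, 0.313, 1.498, -0, 1.331, -0.223], TCP at [234.848, -469.551, 231.294] pointing down, gripper open.
Joint ranges: [-2.94, 2.94], [-0.97, 2.17], [0.19, 2.56], [-1.23, 4.37], [0.02, 3.11], [-2.88, 2.88]. Speed limits (rad/s): [2.39, 2.39, 3.01, 3.14, 3.14, 3.14].

## Interface

Orientations are given as a unit quaternion [w, x, y, z].
In Python, from rig import * gives the robot as it stands. The module is installed in compiled form; this text tells all that it offers.
- The arm moves only by the shell command python3 -m crank 'ROWS' [FORCE]. ROWS is JSON, a list that holds one entry, the list of rows, each a list of 7 numbers: the shift along the tool's x, y, z in units of 25 mm (1.0 is 25 mm), then the turn, a rotation vector about the tool's x, y, z in units of 8 degrees (1.0 is 8 degrees), then the finger opening in mm, from 0 to 85.4. A call has exactly 8 rows; each row shifts and turns the commanded pose from where the row before left it, along the tool's axes as they then stand; what a row does not reach is not made up. A row lasts 1/10 s, in which the tool goes at most 50 mm and 8.59 degrees, less where a joint would pass 70% of its speed; a pose out of reach is approached as far as the arm can. A call is refused whole if a number of a shift passes 1 or a number of a turn 1, either way. A call with a gripper value outside its range is refused whole. The fingers move at their own pace and stop on an object; FORCE is the grip in N (left out, the last holds). Time passes only in rows, so rows that do not move let the fingers close, or fill a call up. It gives the time, the measured TCP pose, the force, the opening and the grip force at its end, in the units of the state.
- sense(): the state, without advancing time (a new reading comes with each control period).
- capture(name): name is "side" or "top" or "wrist"; returns the picture (384x512x3 uint8, blue, green, red); there is no depth.
- camera_model(name): a dict with "fx", "fy", "cx", "cy" (pixels), "world_from_camera" (4x4, takes a point from camera to world coordinates); the wrist camera has in their place "T_tool_cam" (4x4, takes a point from camera to tool coordinates, whose origin is the TCP and whose axes are the flange's). Camera axes: x right, y up, looking along -z (the intrinsics and any distortion apply to the point x, -y, -z); pixel columns grow to the right and rows downward; lengths in mm; the calibration is good to about 2 mm. A picture is of the moment at which its call begins: read the wrist's pose just before it. camera_model takes no time and is no camera call.
- finish_job(): hands the job in; it is judged then, once.
The state is a dict: "time_s": time; "joints": joint angles; "dq": joint speeds; "tau": joint torques, N m; "eef_pos": TCP position; "ee_rot": TCP orientation; "force": force on the tool from outside, world axes, zero at the start; "wrist_torque": the same for the moment, N m; "grip_width": opening from 0.0 (shut) to 1.0 (fully open); "grip_force": force on a finger pad.
Only numpy, scipy, OpenCV 4.12 (cv2) and the standard library are available. Lean on these libraries where they do the work, as an engineer would, in place of code of your own. Each camera call takes 0.05 s, during which the arm holds its last target. There are 200 camera calls.

## Working session

There is one attempt and no reset: what is moved stays moved. The work goes in short steps, Python scripts to look and compute and a shell command to move; the robot and the scene stay as the last step left them, time stands still between calls to the robot, and variables do not carry over. Pictures are saved under pics/ and viewed, at most 12 in all, crops included, and the job is handed in when it is done.

```bash
mkdir -p pics; cat > h.py <<'E'
from rig import *
import numpy as np, cv2
from scipy.spatial.transform import Rotation as R
def tool():
    s=sense(); q=s["ee_rot"]; T=np.eye(4); T[:3,:3]=R.from_quat([q[1],q[2],q[3],q[0]]).as_matrix(); T[:3,3]=s["eef_pos"]; return T
def cam(n):
    m=camera_model(n)
    W=np.array(m["world_from_camera"]) if "world_from_camera" in m else tool()@np.array(m["T_tool_cam"])
    return m,W
def ray(mw,u,v):
    m,W=mw
    d=np.array([(u-m["cx"])/m["fx"],-(v-m["cy"])/m["fy"],-1]); return W[:3,3],W[:3,:3]@d
def onz(mw,u,v,z):
    o,d=ray(mw,u,v); return o+d*(z-o[2])/d[2]
def tri(a,b):
    A=np.zeros((3,3));y=np.zeros(3)
    for o,d in (a,b):
        d=d/np.linalg.norm(d);P=np.eye(3)-np.outer(d,d);A+=P;y+=P@o
    return np.linalg.solve(A,y)
def proj(mw,p):
    m,W=mw; c=np.linalg.inv(W)@np.append(p,1); return m["cx"]+m["fx"]*c[0]/-c[2], m["cy"]+m["fy"]*c[1]/c[2]
E
python3 - <<'E'
from h import *
for n in("side","top","wrist"):
    mw=cam(n); im=capture(n); cv2.imwrite(f"pics/{n}0.png",im)
    print(n,mw[0].keys(),mw[0]["fx"],np.round(mw[1],2).tolist())
print(sense())
a=np.hstack([cv2.imread("pics/side0.png"),cv2.imread("pics/top0.png")]);
E
```

```text
side dict_keys(['fx', 'fy', 'cx', 'cy', 'world_from_camera']) 477.2922441625428 [[-0.9, 0.19, -0.39, -75.45], [-0.43, -0.41, 0.8, 1226.26], [-0.01, 0.89, 0.46, 803.97], [0.0, 0.0, 0.0, 1.0]]
top dict_keys(['fx', 'fy', 'cx', 'cy', 'world_from_camera']) 415.8148966355499 [[-0.0, 0.98, -0.2, 220.62], [-1.0, 0.0, 0.02, 74.52], [0.02, 0.2, 0.98, 1403.33], [0.0, 0.0, 0.0, 1.0]]
wrist dict_keys(['fx', 'fy', 'cx', 'cy', 'T_tool_cam']) 323.2093153853923 [[0.45, 0.86, 0.26, 302.11], [-0.89, 0.43, 0.13, -436.3], [-0.0, -0.29, 0.96, 373.66], [0.0, 0.0, 0.0, 1.0]]
{'time_s': 0.15, 'joints': array([-1.33036608e+00,  3.13354308e-01,  1.49819884e+00, -1.71158040e-05,
        1.33100460e+00, -2.23396884e-01]), 'dq': array([ 1.21949324e-03, -1.74708714e-03, -1.41904213e-03, -2.60911159e-06,
        1.40115283e-03, -8.34890534e-05]), 'tau': array([ 1.41637858e-03, -4.12369967e+01, -2.59795493e+01, -1.96521250e-04,
        3.24876237e-03, -8.59659821e-06]), 'eef_pos': array([ 234.81620312, -469.3677951 ,  230.87372765]), 'ee_rot': array([-4.82461966e-04,  9.73227781e-01,  2.29842235e-01, -1.24214329e-05]), 'force': array([0.06209249, 0.51562499, 0.23320772]), 'wrist_torque': array([-0.04123461,  0.01186342,  0.03329045]), 'grip_force': 0.0, 'grip_width': 0.9973900806186387}
```

View pics/side0.png

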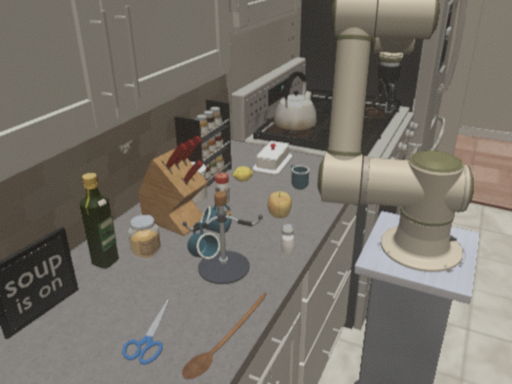

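View pics/top0.png

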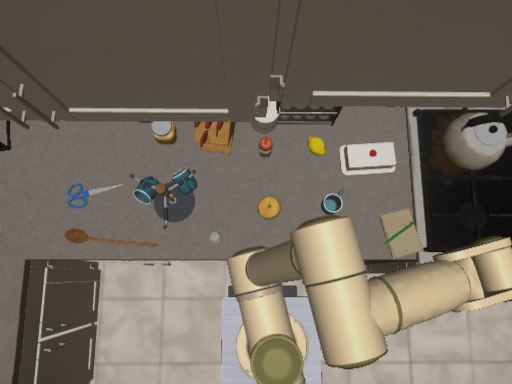

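The side view shows the knob at about (221,198) and the empty branch tip at (262,217). The cup is at (300,177) and the apple at (280,205). In the top view the knob is at about (161,188), the empty branch points down (-x) to about (166,223), and the cup is at (332,204) with its handle towards (342,191).

```bash
python3 - <<'E'
from h import *
t=cv2.imread("pics/top0.png"); s=cv2.imread("pics/side0.png")
a=cv2.resize(t[150:230,125:225],None,fx=4,fy=4,interpolation=cv2.INTER_CUBIC)
b=cv2.resize(t[170:230,300:360],None,fx=4,fy=4,interpolation=cv2.INTER_CUBIC)
c=cv2.resize(s[180:280,180:275],None,fx=2.8,fy=2.8,interpolation=cv2.INTER_CUBIC)
d=cv2.resize(s[155:195,280:320],None,fx=6,fy=6,interpolation=cv2.INTER_CUBIC)
o=np.zeros((600,660,3),np.uint8)
for p,x,y in((a,0,0),(b,410,0),(c,0,320),(d,410,320)): o[y:y+p.shape[0],x:x+p.shape[1]]=p[:600-y]
cv2.imwrite("pics/crop0.png",o)
T,S=cam("top"),cam("side")
# knob by colour (brown)
for n,im,(x0,y0,x1,y1) in(("top",t,(150,178,172,198)),("side",s,(210,187,232,208))):
    h=cv2.cvtColor(im,cv2.COLOR_BGR2HSV)[y0:y1,x0:x1]
    m=((h[...,0]<18)&(h[...,1]>90)&(h[...,2]>50)); ys,xs=np.nonzero(m); print(n,len(xs),xs.mean()+x0,ys.mean()+y0,ys.min()+y0,ys.max()+y0)
for n,im,(x0,y0,x1,y1) in(("top",t,(310,180,355,220)),("side",s,(285,160,315,192))):
    h=cv2.cvtColor(im,cv2.COLOR_BGR2HSV)[y0:y1,x0:x1]
    m=((h[...,0]>80)&(h[...,0]<115)&(h[...,1]>70)); ys,xs=np.nonzero(m); print(n,len(xs),xs.mean()+x0,ys.mean()+y0,xs.min()+x0,xs.max()+x0,ys.min()+y0,ys.max()+y0)
print(tri(ray(T,161,188),ray(S,221,198)),tri(ray(T,332,204),ray(S,300,170)),tri(ray(T,166,223),ray(S,262,217)))
E
```

```text
top 102 160.62745098039215 188.26470588235293 183 193
side 134 220.08955223880596 197.71641791044777 191 204
top 140 331.8285714285714 202.75 325 343 189 210<stdin>:17: RuntimeWarning: Mean of empty slice.
  ret = ret.dtype.type(ret / rcount)
Traceback (most recent call last):
ValueError: zero-size array to reduction operation minimum which has no identity
```

View pics/crop0.png

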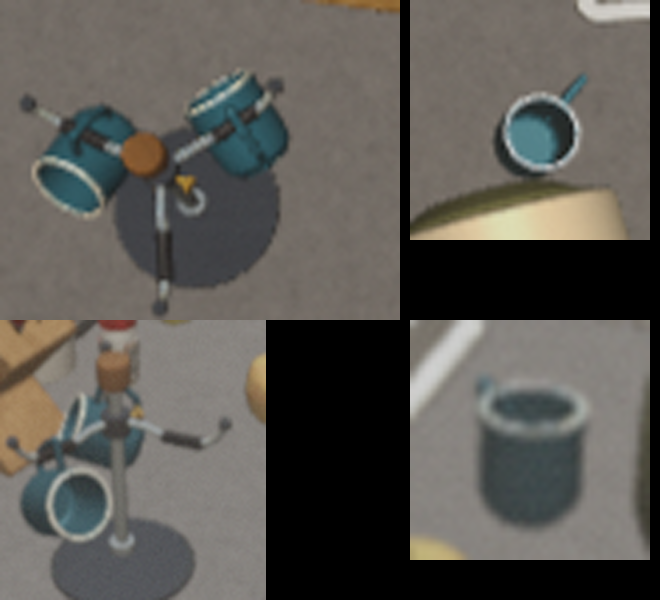

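The crop shows the knob at top (161,188.5) and side (220,198). The empty branch's ball is at top (165,227) and side (260,217). The cup rim centre is at top (332.5,203.5) and side (300.3,170.3), with the handle end at top (343.2,189.5).

```bash
python3 - <<'E'
from h import *
T,S=cam("top"),cam("side")
k=tri(ray(T,160.8,188.4),ray(S,220.3,197.7)); c=tri(ray(T,332.5,203.5),ray(S,300.3,170.3)); b=tri(ray(T,165,227),ray(S,260,217))
print("knob",k,"rim",c,"tip",b,"foot",onz(T,125+197/4,150+206/4,12),onz(S,180+122/2.8,180+236/2.8,12))
print("handle end z55",onz(T,343.2,189.5,52)); h=onz(T,343.2,189.5,52)-c; print(np.degrees(np.arctan2(h[1],h[0])), np.hypot(*h[:2]))
d=b-k; print("branch dir",np.degrees(np.arctan2(d[1],d[0])),np.hypot(*d[:2]))
for n,u,v in(("apple",269,208),("spice",265,142),("salt",214.5,237)): print(n,onz(T,u,v,{"apple":60,"spice":106,"salt":90}[n]))
print(np.round(tool(),3).tolist())
m=camera_model("wrist"); print(np.round(m["T_tool_cam"],2).tolist())
E
```

```text
knob [466.05541278 328.17640564 219.83687126] rim [ 449.95142077 -200.36563886   65.80391158] tip [359.13454755 318.79822324 185.55987859] foot [464.36508155 325.61736089  12.        ] [466.84990829 326.0999471   12.        ]
handle end z55 [ 498.9689566  -240.97382902   52.        ]
-39.63978094428889 63.65331041649069
branch dir -174.98733339765445 107.33136412996791
apple [434.93815586   7.34031755  60.        ]
spice [645.39291272  21.07722786 106.        ]
salt [337.55044253 181.16266696  90.        ]
[[0.894, 0.447, -0.0, 234.816], [0.447, -0.894, 0.001, -469.368], [0.0, -0.001, -1.0, 230.874], [0.0, 0.0, 0.0, 1.0]]
[[-0.0, 0.96, 0.29, 75.01], [1.0, 0.0, 0.0, 0.42], [0.0, 0.29, -0.96, -142.83], [0.0, 0.0, 0.0, 1.0]]
```

View pics/wrist0.png

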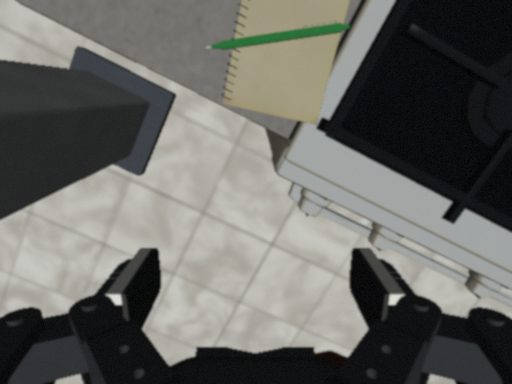

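```bash
python3 -m crank '[[[0.4,-0.4,-0.5,0,0,0,60],[0.9,-0.9,-0.5,0,0,0,60],[0.9,-1,-0.5,0,0,0,60],[0.9,-1,0,0,0,0,60],[0.9,-1,0,0,0,0,60],[0.9,-1,0,0,0,0,60],[0.9,-1,0,0,0,0,60],[0.9,-1,0,0,0,0,60]]]'
python3 -m crank '[[[0.9,-1,0,0,0,0,60],[0.9,-1,0,0,0,0,60],[0.9,-1,0,0,0,0,60],[0.9,-1,0,0,0,0,60],[0.9,-1,0,0,0,0,60],[0.9,-0.9,0,0,0,0,60],[0.6,-0.6,0,0,0,0,60],[0.4,-0.4,0,0,0,0,60]]]'
```

```text
time_s: 0.95
eef_pos: [303.1, -230.0, 268.7]
ee_rot: [-0.0, 0.973, 0.23, 0.0]
force: [0.5, 0.3, 0.1]
grip_width: 0.707
grip_force: 0.0
time_s: 1.75
eef_pos: [369.0, -4.1, 268.7]
ee_rot: [-0.0, 0.973, 0.231, -0.0]
force: [-0.2, 0.4, 0.1]
grip_width: 0.702
grip_force: 0.0
```

```bash
python3 -m crank '[[[0.6,-0.6,0,0,0,0,60],[0.9,-1,0,0,0,0,60],[0.9,-1,0,0,0,0,60],[0.9,-1,0,0,0,0,60],[0.9,-1,0,0,0,0,60],[0.9,-1,0,0,0,0,60],[0.9,-1,0,0,0,0,60],[0.9,-1,0,0,0,0,60]]]'
python3 -m crank '[[[0.9,-0.9,0,0,0,0,60],[0.7,-0.7,0,0,0,0,60],[0.5,-0.5,0,0,0,0,60],[0.3,-0.3,0,0,0,0,60],[0,0,0,0,0,0,60],[0,0,0,0,0,0,60],[0,0,0,0,0,0,60],[0,0,0,0,0,0,60]]]'
python3 - <<'E'
from h import *
mw=cam("wrist"); im=capture("wrist"); cv2.imwrite("pics/w1.png",im)
print(proj(mw,[466,327,235]),tool()[:3,3])
E
```

```text
time_s: 2.55
eef_pos: [438.3, 243.0, 268.6]
ee_rot: [0.0, 0.973, 0.23, -0.0]
force: [0.7, -1.2, 0.8]
grip_width: 0.697
grip_force: 0.0
time_s: 3.35
eef_pos: [465.0, 321.4, 269.0]
ee_rot: [0.0, 0.973, 0.229, 0.0]
force: [-0.1, -0.2, -0.4]
grip_width: 0.7
grip_force: 0.0
(np.float64(246.85213407331904), np.float64(220.38232957530693)) [465.03140647 321.5759384  269.0553986 ]
```

View pics/w1.png

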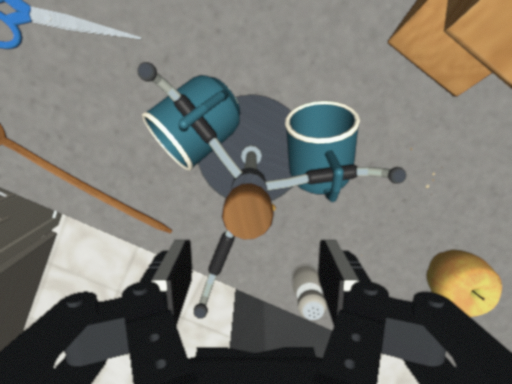

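The wrist view shows the knob top centred at about (248,214). The empty branch points down to the ball at (201,310), and the two cup branches point to (147,72) and (397,174). The knob lies about 4 mm beyond the prediction, so I descend with a small shift.

```bash
python3 -m crank '[[[0.2,-0.2,0,0,0,0,60],[0,0,0.5,0,0,0,60],[0,0,0.7,0,0,0,60],[0,0,0.7,0,0,0,60],[0,0,0.5,0,0,0,60],[0,0,0.2,0,0,0,60],[0,0,0,0,0,0,60],[0,0,0,0,0,0,25]]]' 40
python3 -m crank '[[[0,0,0,0,0,0,25],[0,0,0,0,0,0,25],[0,0,0,0,0,0,25],[0,0,0,0,0,0,25],[0,0,0,0,0,0,25],[0,0,0,0,0,0,25],[0,0,0,0,0,0,25],[0,0,0,0,0,0,25]]]' 40
```

```text
time_s: 4.2
eef_pos: [467.6, 328.9, 204.4]
ee_rot: [-0.0, 0.973, 0.23, 0.001]
force: [-0.3, -0.3, -0.1]
grip_width: 0.549
grip_force: 0.0
time_s: 5.0
eef_pos: [468.0, 328.1, 204.8]
ee_rot: [0.001, 0.973, 0.23, 0.001]
force: [1.7, -5.5, 3.1]
grip_width: 0.348
grip_force: 39.7
```

```bash
python3 -m crank '[[[0,0,0,0,0,-0.2,25],[0,0,0,0,0,-0.4,25],[0,0,0,0,0,-0.6,25],[0,0,0,0,0,-0.6,25],[0,0,0,0,0,-0.6,25],[0,0,0,0,0,-0.6,25],[0,0,0,0,0,-0.6,25],[0,0,0,0,0,-0.6,25]]]'
python3 -m crank '[[[0,0,0,0,0,-0.6,25],[0,0,0,0,0,-0.6,25],[0,0,0,0,0,-0.6,25],[0,0,0,0,0,-0.6,25],[0,0,0,0,0,-0.6,25],[0,0,0,0,0,-0.6,25],[0,0,0,0,0,-0.6,25],[0,0,0,0,0,-0.6,25]]]'
python3 -m crank '[[[0,0,0,0,0,-0.6,25],[0,0,0,0,0,-0.6,25],[0,0,0,0,0,-0.3,25],[0,0,0,0,0,-0.1,25],[0,0,0,0,0,0,25],[0,0,0,0,0,0,25],[0,0,0,0,0,0,25],[0,0,0,0,0,0,25]]]'
python3 - <<'E'
from h import *
im=capture("wrist"); cv2.imwrite("pics/w2.png",im)
T=tool(); print(np.degrees(np.arctan2(T[1,0],T[0,0])),sense()["wrist_torque"],sense()["joints"])
E
```

```text
time_s: 5.8
eef_pos: [467.2, 329.0, 204.7]
ee_rot: [-0.0, 0.864, 0.503, 0.0]
force: [-2.7, -0.4, 5.5]
grip_width: 0.349
grip_force: 39.9
time_s: 6.6
eef_pos: [466.0, 329.3, 204.8]
ee_rot: [-0.001, 0.651, 0.759, -0.0]
force: [-9.4, -0.8, 7.8]
grip_width: 0.347
grip_force: 40.3
time_s: 7.4
eef_pos: [465.8, 329.2, 204.8]
ee_rot: [-0.001, 0.563, 0.826, -0.001]
force: [-9.9, -1.5, 8.4]
grip_width: 0.353
grip_force: 40.3
111.4270005996908 [-0.17292131  1.60719678 -0.04824573] [0.40921529 0.43407185 1.39537052 0.00153255 1.31431932 0.03485164]
```

View pics/w2.png

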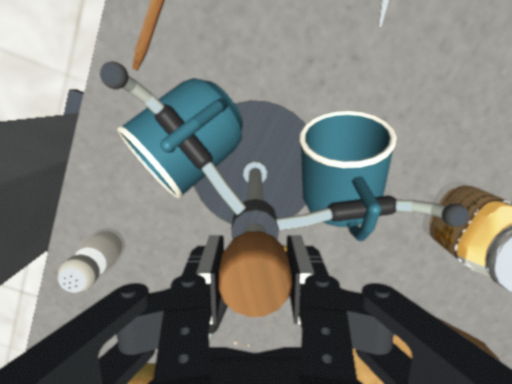

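The wrist view shows the knob held between the pads at (255,275), with the two cup branches left and right and the foot's fitting straight ahead. The measured turn is 84.8 degrees. Next I release, lift and turn to the cup's yaw.

```bash
python3 -m crank '[[[0,0,0,0,0,0,60],[0,0,0,0,0,0,60],[0,0,0,0,0,0,70],[0,0,0,0,0,0,70],[0,0,0,0,0,0,70],[0,0,-0.3,0,0,0,70],[0,0,-0.7,0,0,0,70],[0,0,-1,0,0,0,70]]]'
python3 -m crank '[[[0,0,-0.9,0,0,-0.2,85],[-0.4,-0.5,0,0,0,-0.6,85],[-0.7,-0.9,0,0,0,-0.8,85],[-0.8,-0.9,0,0,0,-0.8,85],[-0.8,-1,0,0,0,-0.8,85],[-0.8,-1,0,0,0,-0.4,85],[-0.8,-1,0,0,0,0,85],[-0.8,-1,0,0,0,0,85]]]'
python3 -m crank '[[[-0.8,-1,0,0,0,0,85],[-0.8,-1,0,0,0,0,85],[-0.8,-1,0,0,0,0,85],[-0.8,-1,0,0,0,0,85],[-0.8,-1,0,0,0,0,85],[-0.6,-0.8,0,0,0,0,85],[-0.3,-0.4,0,0,0,0,85],[0,0,0,0,0,0,85]]]'
python3 - <<'E'
from h import *
for n in("side","top","wrist"): cv2.imwrite(f"pics/{n}3.png",capture(n))
print(tool(),proj(cam("wrist"),[450,-200,70]))
t=cv2.imread("pics/top3.png"); s=cv2.imread("pics/side3.png"); w=cv2.imread("pics/wrist3.png")
o=np.zeros((600,800,3),np.uint8)
for p,x,y in((cv2.resize(t[160:220,140:220],None,fx=5,fy=5,interpolation=2),0,0),(cv2.resize(s[185:245,185:265],None,fx=5,fy=5,interpolation=2),0,300),(cv2.resize(w,(390,292)),405,0)): o[y:y+p.shape[0],x:x+p.shape[1]]=p
cv2.imwrite("pics/crop3.png",o)
E
```

```text
time_s: 8.25
eef_pos: [467.0, 328.6, 254.1]
ee_rot: [-0.001, 0.564, 0.826, -0.001]
force: [0.8, 0.1, 0.4]
grip_width: 0.82
grip_force: 0.0
time_s: 9.05
eef_pos: [430.6, 131.0, 277.0]
ee_rot: [0.001, 0.34, 0.94, 0.0]
force: [0.3, -0.5, 0.3]
grip_width: 0.994
grip_force: 0.0
time_s: 9.85
eef_pos: [425.7, -66.2, 276.6]
ee_rot: [0.0, 0.342, 0.94, 0.0]
force: [0.6, 0.9, -0.0]
grip_width: 0.996
grip_force: 0.0
[[-7.68535208e-01  6.39807451e-01  2.42467676e-04  4.25680818e+02]
 [ 6.39807496e-01  7.68535173e-01  2.35291973e-04 -6.44424211e+01]
 [-3.58033795e-05  3.35962802e-04 -9.99999943e-01  2.76467870e+02]
 [ 0.00000000e+00  0.00000000e+00  0.00000000e+00  1.00000000e+00]] (np.float64(179.96992880486303), np.float64(249.89757325245228))
```

View pics/crop3.png

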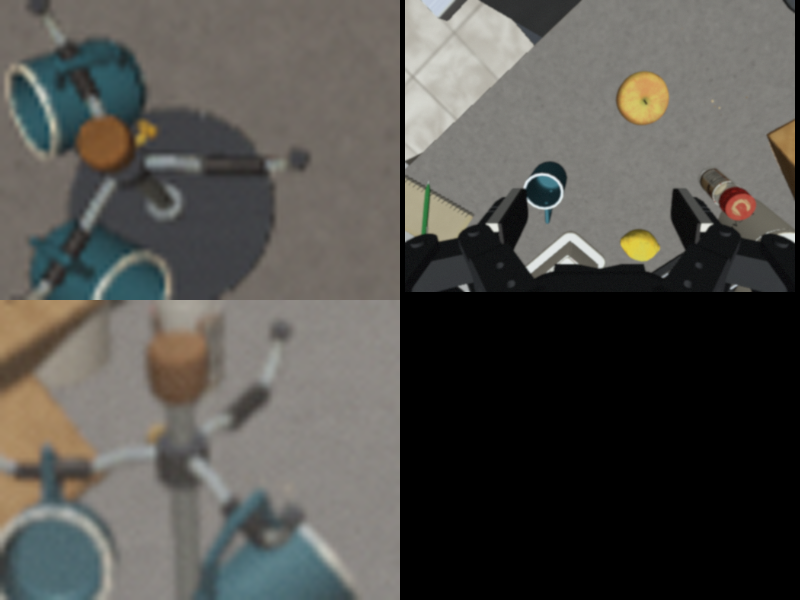

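The crop shows the tree turned. The empty branch points right in the top view, with sleeve mid at about (186,192.6) and ball at (199.6,191.6). In the side view the sleeve is at (234.8,206.4) and the ball at (241.2,191). In the wrist view the cup rim centre is at about (183.8,250.7) and the handle end at (187.7,288.7).

```bash
python3 - <<'E'
from h import *
T,S,W=cam("top"),cam("side"),cam("wrist")
b=tri(ray(T,199.6,191.6),ray(S,241.2,191)); m=tri(ray(T,186,192.6),ray(S,234.8,206.4)); k=tri(ray(T,140+106/5,160+143/5),ray(S,185+179/5,185+68/5))
print("ball",b,"sleeve",m,"knob",k)
# refine rim by pale mask in wrist image
im=cv2.imread("pics/wrist3.png"); x0,y0=150,215; r=im[y0:285,x0:220]; h=cv2.cvtColor(r,cv2.COLOR_BGR2HSV)
mk=((h[...,2]>190)&(h[...,1]<60)).astype(np.uint8); c=max(cv2.findContours(mk,0,1)[0],key=cv2.contourArea); e=cv2.fitEllipse(c); print(e)
u,v=e[0][0]+x0,e[0][1]+y0
print("rim",onz(W,u,v,70),tri(ray(W,u,v),ray(T,332.5,203.5)),tri(ray(W,u,v),ray(S,300.3,170.3)))
tl=((h[...,0]>85)&(h[...,0]<115)&(h[...,1]>90)).astype(np.uint8); ys,xs=np.nonzero(tl); i=ys>e[0][1]+e[1][1]/2; hx,hy=xs[i].mean()+x0,ys[i].mean()+y0
he=onz(W,hx,ys.max()+y0,54); d=he-onz(W,u,v,70); print(hx,ys.max()+y0,np.degrees(np.arctan2(d[1],d[0])),np.hypot(*d[:2]))
E
```

```text
ball [463.85924288 220.07019481 186.23975569] sleeve [463.58711878 263.30173792 161.39494548] knob [465.64611464 327.41301604 217.07979637]
((31.092472076416016, 36.419288635253906), (44.155731201171875, 50.31203842163086), 105.81000518798828)
rim [ 452.32033271 -200.36180858   70.        ] [ 449.63706534 -198.61140213   73.79906872] [ 452.93775293 -203.82736863   63.87894282]
186.48275862068965 284 -39.95006333777192 54.96306840994041
```

```bash
python3 -m crank '[[[-0.6,-0.5,0,0,0,0,85],[-0.9,-0.8,0,0,0,0,85],[-1,-0.8,0.2,0,0,0,85],[-0.9,-0.7,0.6,0,0,0,85],[-0.6,-0.5,0.8,0,0,0,85],[-0.26,-0.24,0.9,0,0,0,85],[0,0,0.9,0,0,0,85],[0,0,0.6,0,0,0,85]]]'
python3 -m crank '[[[0,0,0.2,0,0,0,85],[0,0,0,0,0,0,85],[0,0,0,0,0,0,85],[0,0,0,0,0,0,85],[0,0,0,0,0,0,85],[0,0,0,0,0,0,85],[0,0,0,0,0,0,85],[0,0,0,0,0,0,85]]]'
python3 - <<'E'
from h import *
W=cam("wrist");im=capture("wrist"); cv2.imwrite("pics/w4.png",im); print(tool()[:3,3],proj(W,[451,-200.5,70]),proj(W,tool()[:3,3]))
E
```

```text
time_s: 10.8
eef_pos: [450.8, -200.4, 174.8]
ee_rot: [-0.001, 0.34, 0.94, 0.0]
force: [0.7, 0.4, -0.8]
grip_width: 0.999
grip_force: 0.0
time_s: 11.6
eef_pos: [450.8, -201.6, 171.4]
ee_rot: [0.0, 0.341, 0.94, 0.0]
force: [-0.2, 0.2, -0.1]
grip_width: 0.993
grip_force: 0.0
[ 450.72953706 -201.57950055  171.32637513] (np.float64(255.18053192466488), np.float64(190.1469963058047)) (np.float64(253.5543145621229), np.float64(250.54434417465538))
```

View pics/w4.png

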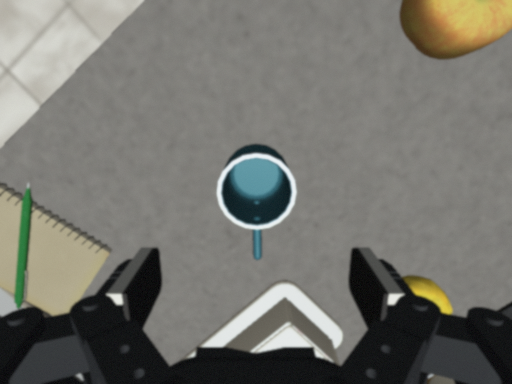

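The wrist view shows the rim centred at (257,190), 2 px from the prediction. The handle points straight down the image to (258,258), so the yaw is right. Next I descend and grip.

```bash
python3 -m crank '[[[0,0.05,0.5,0,0,0,85],[0,0,0.9,0,0,0,85],[0,0,1,0,0,0,85],[0,0,1,0,0,0,85],[0,0,1,0,0,0,85],[0,0,0.8,0,0,0,85],[0,0,0.4,0,0,0,85],[0,0,0.1,0,0,0,85]]]'
python3 -m crank '[[[0,0,0,0,0,0,85],[0,0,0,0,0,0,58],[0,0,0,0,0,0,55],[0,0,0,0,0,0,55],[0,0,0,0,0,0,55],[0,0,0,0,0,0,55],[0,0,0,0,0,0,55],[0,0,0,0,0,0,55]]]' 35
```

```text
time_s: 12.45
eef_pos: [451.3, -200.4, 28.1]
ee_rot: [-0.001, 0.341, 0.94, 0.0]
force: [-0.0, 0.1, 0.9]
grip_width: 0.993
grip_force: 0.0
time_s: 13.25
eef_pos: [452.0, -200.9, 29.8]
ee_rot: [0.001, 0.341, 0.94, -0.0]
force: [-2.4, 1.0, 5.8]
grip_width: 0.7
grip_force: 37.7
```

```bash
python3 -m crank '[[[0,0,-0.4,0,0,0,55],[0,0,-0.8,0,0,0.3,55],[0,0,-1,0,0,0.6,55],[0,0,-1,0,0,0.8,55],[0,0,-1,0,0,1,55],[0,0,-1,0,0,1,55],[0,0,-1,0,0,1,55],[0,0,-1,0,0,1,55]]]'
python3 -m crank '[[[0,0,-1,0,0,1,55],[0,0,-1,0,0,1,55],[0,0,-0.8,0,0,1,55],[0,0,-0.5,0,0,1,55],[0,0,-0.3,0,0,1,55],[0,0,0,0,0,1,55],[0,0,0,0,0,1,55],[0,0,0,0,0,1,55]]]'
python3 -m crank '[[[0,0,0,0,0,1,55],[0,0,0,0,0,1,55],[0,0,0,0,0,0.9,55],[0,0,0,0,0,0.6,55],[0,0,0,0,0,0.3,55],[0,0,0,0,0,0,55],[0,0,0,0,0,0,55],[0,0,0,0,0,0,55]]]'
python3 -c "
from h import *
print(tool(),sense()['joints'],sense()['force'])"
```

```text
time_s: 14.05
eef_pos: [451.2, -200.3, 210.4]
ee_rot: [0.0, 0.68, 0.733, 0.0]
force: [0.6, -0.3, -1.8]
grip_width: 0.702
grip_force: 39.0
time_s: 14.85
eef_pos: [451.2, -200.3, 299.3]
ee_rot: [-0.0, 0.965, 0.261, 0.0]
force: [0.3, 0.0, -2.1]
grip_width: 0.704
grip_force: 39.0
time_s: 15.65
eef_pos: [451.4, -200.5, 299.0]
ee_rot: [0.0, 1.0, 0.002, 0.0]
force: [0.1, -0.6, -2.3]
grip_width: 0.704
grip_force: 39.0
[[ 9.99992285e-01  3.92764498e-03  5.68448575e-05  4.51429368e+02]
 [ 3.92764557e-03 -9.99992287e-01 -1.02803477e-05 -2.00485558e+02]
 [ 5.68040414e-05  1.05035348e-05 -9.99999998e-01  2.98972809e+02]
 [ 0.00000000e+00  0.00000000e+00  0.00000000e+00  1.00000000e+00]] [-6.55643730e-01  2.02163835e-01  1.46480316e+00  2.66309962e-05
  1.47457433e+00  9.11222384e-01] [ 0.1281617  -0.56401588 -2.26247889]
```

```bash
python3 -m crank '[[[0,-0.4,0,0,0,0,55],[0,-0.8,0,0,0,0,55],[-0.2,-1,0,0,0,0,55],[-0.2,-1,0,0,0,0,55],[-0.2,-1,0,0,0,0,55],[-0.2,-1,0,0,0,0,55],[-0.2,-1,0,0,0,0,55],[-0.2,-1,0,0,0,0,55]]]'
python3 -m crank '[[[-0.2,-1,0,0,0,0,55],[-0.2,-1,0,0,0,0,55],[-0.2,-1,0,0,0,0,55],[-0.2,-1,0,0,0,0,55],[-0.2,-1,0,0,0,0,55],[-0.2,-1,0,0,0,0,55],[0,-1,0,0,0,0,55],[0,-1,0,0,0,0,55]]]'
python3 -m crank '[[[0,-0.9,0,0,0,0,55],[0,-0.6,0,0,0,0,55],[0,-0.3,0,0,0,0,55],[0,0,0,0,0,0,55],[0,0,0,0,0,0,55],[0,0,0,0,0,0,55],[0,0,0,0,0,0,55],[0,0,0,0,0,0,55]]]'
python3 - <<'E'
from h import *
W=cam("wrist");im=capture("wrist"); cv2.imwrite("pics/w5.png",im); cv2.imwrite("pics/top5.png",capture("top"))
print(tool()[:3,3])
for p in([465,327,235],[464,261,160],[464,220,186]): print(proj(W,p))
E
```

```text
time_s: 16.45
eef_pos: [420.4, -19.1, 298.9]
ee_rot: [-0.0, 1.0, 0.002, 0.0]
force: [1.0, 0.2, -2.5]
grip_width: 0.701
grip_force: 38.9
time_s: 17.25
eef_pos: [389.6, 180.7, 299.0]
ee_rot: [-0.0, 1.0, 0.002, 0.0]
force: [0.3, 0.3, -2.4]
grip_width: 0.704
grip_force: 38.9
time_s: 18.05
eef_pos: [390.3, 223.9, 298.9]
ee_rot: [0.0, 1.0, 0.001, 0.0]
force: [-0.8, 0.5, -1.2]
grip_width: 0.703
grip_force: 38.9
[390.29792865 224.03202525 298.82798841]
(np.float64(87.07247487229685), np.float64(93.17739365797992))
(np.float64(210.97032085946142), np.float64(94.48824890695518))
(np.float64(260.55677111567843), np.float64(94.7704454092791))
```

View pics/w5.png

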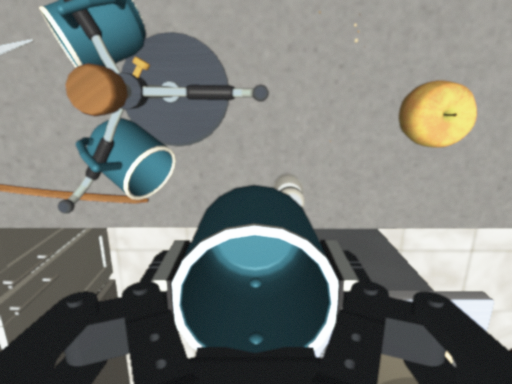

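The wrist view shows the sleeve centre at (211,92.5) and the ball at (261,93), about 2 px beyond my prediction. The held cup's rim has its upper edge at about row 226 and its sides at columns 172 and 341.

```bash
python3 - <<'E'
from h import *
W=cam("wrist");T=cam("top");S=cam("side");im=cv2.imread("pics/w5.png");g=cv2.cvtColor(im,cv2.COLOR_BGR2GRAY)
P=tool()[:3,3]
print("rim edge pred",proj(W,P+[31,0,41]),proj(W,P+[0,31,41]),proj(W,P+[0,-31,41]))
print("white rows col256",np.nonzero(g[200:260,256]>170)[0]+200,"cols row 290",np.nonzero(g[290,150:360]>170)[0]+150)
# sleeve / ball by darkness
for n,(x0,y0,x1,y1),th in(("sleeve",(188,80,232,106),50),("ball",(250,82,274,106),85)):
    ys,xs=np.nonzero(g[y0:y1,x0:x1]<th); print(n,len(xs),xs.mean()+x0,ys.mean()+y0,xs.min()+x0,xs.max()+x0,ys.min()+y0,ys.max()+y0)
    u,v=xs.mean()+x0,ys.mean()+y0
    print(onz(W,u,v,160 if n=="sleeve" else 186), tri(ray(W,u,v),ray(S,*((234.8,206.4) if n=="sleeve" else (241.2,191)))),tri(ray(W,u,v),ray(T,*((186,192.6) if n=="sleeve" else (199.6,191.6)))))
E
```

```text
rim edge pred (np.float64(255.3578107469072), np.float64(227.95732018939407)) (np.float64(171.1727203476315), np.float64(305.27583444953035)) (np.float64(339.1260709189942), np.float64(305.73921840591794))
white rows col256 [226 227 228 229 230 231 232 233 234 235] cols row 290 [161 162 163 164 165 172 173 174 175 176 177 178 179 180 329 330 331 332
 333 334 335 336 337 344 345 346 347 348]
sleeve 93 208.55913978494624 95.27956989247312 189 230 86 98
[463.32912616 263.21214682 160.        ] [462.5403901  262.68973761 160.76732864] [463.39270644 261.88558494 173.03998502]
ball 2 254.5 96.5 254 255 96 97
[462.70970975 224.76425807 186.        ] [462.18338578 224.45711497 188.74288186] [463.79285288 222.73893916 181.09003193]
```

```bash
cat > p.py <<'E'
import numpy as np
C=np.array([(40,0),(82,0),(94,6),(102,15),(107,26)],float)
rad=lambda s:np.where(s<83,6,4.3)
pts=np.vstack([np.linspace(C[i],C[i+1],60) for i in range(4)]); rr=rad(pts[:,0]); rr[-1]=6
def clr(r,z,t):  # square-ish bars 7.6; r outward; tilt t: outward side up
    ax=np.array([np.cos(t),np.sin(t)]); up=np.array([-np.sin(t),np.cos(t)])
    q=pts-[r,z]; a=q@ax; b=q@up; m=9
    for s in(1,-1):
        da=np.maximum(abs(a)-1.8,0); db=np.maximum(abs(b-s*18.8)-1.8,0)
        m=min(m,(np.hypot(da,db)-2-rr).min())
    return m
if __name__=="__main__":
  for t in(0,8,16,24):
    out=[]
    for r in(116,112,109,106,103,100,97,94,91,88,84,80,74):
        z=np.arange(-8,40,.5); c=[clr(r,k,np.radians(t)) for k in z]; i=int(np.argmax(c)); ok=z[np.array(c)>max(c)-.3]
        out.append((r,round(float(ok.mean()),1),round(c[i],1)))
    print(t,out)
E
python3 p.py
```

```text
0 [(116, 24.0, np.float64(8.3)), (112, 22.8, np.float64(5.9)), (109, 21.8, np.float64(4.5)), (106, 20.2, np.float64(3.0)), (103, 18.8, np.float64(1.8)), (100, 16.8, np.float64(1.1)), (97, 14.2, np.float64(1.8)), (94, 9.2, np.float64(3.4)), (91, 5.5, np.float64(5.2)), (88, 3.2, np.float64(6.1)), (84, 39.5, np.float64(8.4)), (80, 38.8, 9), (74, 32.1, 9)]
8 [(116, 26.5, 9), (112, 24.5, np.float64(6.7)), (109, 22.8, np.float64(5.4)), (106, 21.2, np.float64(4.2)), (103, 19.2, np.float64(3.2)), (100, 16.8, np.float64(2.7)), (97, 13.5, np.float64(3.5)), (94, 8.8, np.float64(5.6)), (91, 5.2, np.float64(7.1)), (88, 2.8, np.float64(7.6)), (84, 0.5, np.float64(8.8)), (80, 39.0, 9), (74, 38.5, 9)]
16 [(116, 29.0, 9), (112, 26.2, np.float64(7.9)), (109, 24.0, np.float64(6.4)), (106, 22.0, np.float64(5.4)), (103, 19.8, np.float64(4.5)), (100, 16.5, np.float64(4.4)), (97, 12.0, np.float64(5.4)), (94, 8.2, np.float64(7.8)), (91, 4.8, np.float64(8.6)), (88, 2.2, np.float64(8.9)), (84, 0.8, np.float64(8.6)), (80, 13.3, np.float64(8.1)), (74, 38.2, 9)]
24 [(116, 30.8, 9), (112, 28.0, np.float64(9.0)), (109, 25.5, np.float64(7.3)), (106, 22.8, np.float64(6.2)), (103, 20.2, np.float64(5.8)), (100, 16.2, np.float64(6.0)), (97, 10.0, np.float64(7.3)), (94, 7.2, 9), (91, 5.0, 9), (88, 2.8, 9), (84, 1.8, np.float64(8.3)), (80, 0.8, np.float64(7.3)), (74, 38.2, 9)]
```

```bash
python3 -m crank '[[[0.4,0.4,0,0,0,0,55],[0.8,0.5,0,0,0,0,55],[0.9,0.35,0,0,0,0,55],[0.9,0,0,-0.4,0,0,55],[0.8,0,0,-0.7,0,0,55],[0.5,0,0,-0.8,0,0,55],[0.3,0,0,-0.7,0,0,55],[0.11,0,0,-0.4,0,0,55]]]'
python3 -m crank '[[[0,0,0,0,0,0,55],[0,0,0,0,0,0,55],[0,0,0,0,0,0,55],[0,0,0,0,0,0,55],[0,0,0,0,0,0,55],[0,0,0,0,0,0,55],[0,0,0,0,0,0,55],[0,0,0,0,0,0,55]]]'
cat >> h.py <<'E'
def loop(): T=tool(); return (T@[-42.4,0,-10.5,1])[:3]
def to(tx,ty,tz):
    T=tool(); return np.round(T[:3,:3].T@(np.array([tx,ty,tz])-loop())/25,2)
E
python3 -c "
from h import *
T=tool();print(T);print(loop(),to(465.5,197,191.5)); print(sense()['joints'],sense()['force'],sense()['wrist_torque'])"
```

```text
time_s: 18.95
eef_pos: [509.2, 193.3, 297.9]
ee_rot: [0.21, 0.978, 0.002, -0.0]
force: [0.7, -0.0, -1.1]
grip_width: 0.701
grip_force: 39.1
time_s: 19.75
eef_pos: [508.1, 193.3, 298.8]
ee_rot: [0.208, 0.978, 0.001, 0.0]
force: [0.6, -0.0, -1.9]
grip_width: 0.699
grip_force: 39.1
[[ 9.99995478e-01  2.73599828e-03  1.24803026e-03  5.08078438e+02]
 [ 3.00707567e-03 -9.13582317e-01 -4.06642727e-01  1.93321461e+02]
 [ 2.76045744e-05  4.06644641e-01 -9.13586414e-01  2.98833269e+02]
 [ 0.00000000e+00  0.00000000e+00  0.00000000e+00  1.00000000e+00]]
[465.66552555 197.46370993 308.42475613] [-0.01 -1.88  4.28]
[ 0.33046558  0.43044043  1.213876   -0.39609514  1.6341473   1.90030619] [ 0.64946158 -0.0493988  -1.93033311] [ 0.36239246 -0.00468191  0.02305542]
```

```bash
python3 -m crank '[[[0,-0.14,0.32,0,0,0,55],[0,-0.3,0.7,0,0,0,55],[0,-0.37,0.84,0,0,0,55],[0,-0.37,0.84,0,0,0,55],[0,-0.33,0.74,0,0,0,55],[0,-0.22,0.5,0,0,0,55],[0,-0.12,0.26,0,0,0,55],[0,-0.03,0.08,0,0,0,55]]]'
python3 - <<'E'
from h import *
b=160.5
s=capture("side"); cv2.imwrite("pics/side6.png",cv2.resize(s[150:250,180:290],None,fx=5,fy=5,interpolation=2))
print(loop(),sense()["force"])
P=[(116,31),(112,28),(109,25.5),(106,23),(103,20),(100,16),(97,10.5),(94,7.5),(91,5),(88,3),(84,1.5)]
R_=tool()[:3,:3]; prev=loop()
for r,z in P:
    q=np.array([465.5,327-r,b+z]); print(r,np.round(R_.T@(q-prev)/25,2)); prev=q
print(tool()[:3,:3]@[0,0,1])
E
```

```text
time_s: 20.55
eef_pos: [508.0, 192.7, 181.4]
ee_rot: [0.208, 0.978, 0.002, 0.0]
force: [-0.4, -0.5, -2.2]
grip_width: 0.704
grip_force: 39.1
[465.7693537  196.90501723 191.37101916] [-0.60542588 -0.84968376 -2.72633324]
116 [-0.01 -0.51 -0.23]
112 [ 0.   -0.19  0.04]
109 [ 0.   -0.15  0.04]
106 [ 0.   -0.15  0.04]
103 [ 0.   -0.16  0.06]
100 [ 0.   -0.17  0.1 ]
97 [ 0.   -0.2   0.15]
94 [ 0.   -0.16  0.06]
91 [ 0.   -0.15  0.04]
88 [ 0.   -0.14  0.02]
84 [ 0.   -0.17 -0.01]
[ 0.00127126 -0.40678577 -0.9135227 ]
```

View pics/side6.png

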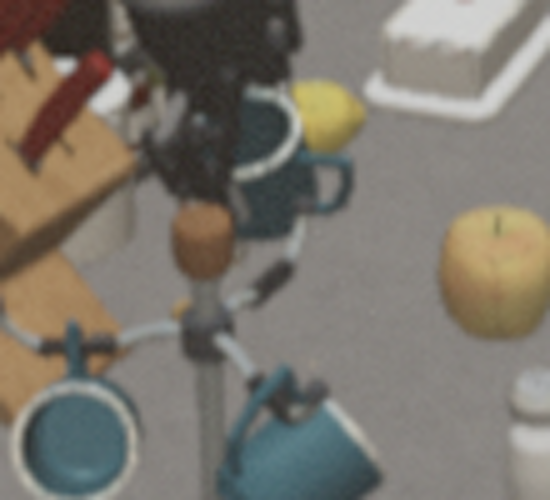

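The side crop shows the handle window at crop (328,182), full image (245.6,186.4). The branch end is at about crop (302,207), just in front of the cup's lower right.

```bash
python3 - <<'E'
from h import *
S=cam("side"); l=loop(); print("loop",proj(S,l),"ball",proj(S,[465.5,220,186.5]),proj(S,[463.7,220,186.5]))
o,d=ray(S,245.6,186.4); print("window on y-plane",o+d*(l[1]-o[1])/d[1])
o,d=ray(S,241.2,191); print("ball on y=220",o+d*(220-o[1])/d[1])
T=cam("top");print(proj(T,l))
im=capture("top"); cv2.imwrite("pics/top6.png",cv2.resize(im[150:230,140:240],None,fx=6,fy=6,interpolation=2))
E
```

```text
loop (np.float64(244.41559455376134), np.float64(185.5821240042285)) ball (np.float64(240.66056941035856), np.float64(190.77989315860654)) (np.float64(241.24834435959053), np.float64(190.91323954425235))
window on y-plane [462.14661297 196.90501723 189.63436112]
ball on y=220 [463.85569074 220.         186.19633368]
(np.float64(207.248382745912), np.float64(190.6589825415438))
```

View pics/top6.png

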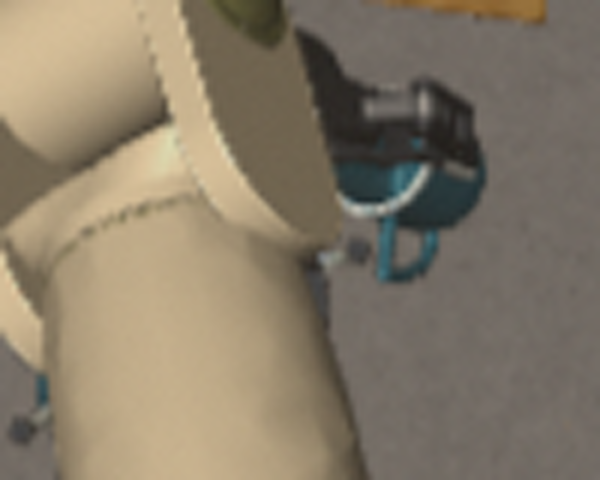

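The top crop shows the ball at crop (356,248) and the handle window centred at about (408,249), so they are lined up sideways within 1–2 mm. I start threading with a +1 mm shift in x.

```bash
python3 -m crank '[[[0.04,-0.15,-0.07,0,0,0,55],[0,-0.2,-0.09,0,0,0,55],[0,-0.16,-0.07,0,0,0,55],[0,-0.19,0.04,0,0,0,55],[0,-0.15,0.04,0,0,0,55],[0,-0.15,0.04,0,0,0,55],[0,0,0,0,0,0,55],[0,0,0,0,0,0,55]]]'
python3 -c "
from h import *
l=loop();print(l,327-l[1],l[2]-160.5,sense()['force'],to(466,224,180.5))"
```

```text
time_s: 21.45
eef_pos: [509.0, 216.7, 174.2]
ee_rot: [0.208, 0.978, 0.002, 0.0]
force: [0.0, -0.9, -1.7]
grip_width: 0.702
grip_force: 39.1
[466.59643421 220.81392203 183.77212443] 106.18607797016418 23.27212442741768 [ 0.04108932 -0.92847539 -1.65790561] [-0.02 -0.17  0.07]
```

```bash
python3 -m crank '[[[0,-0.08,0.03,0,0,0,55],[0,-0.08,0.03,0,0,0,55],[0,-0.08,0.05,0,0,0,55],[0,-0.09,0.05,0,0,0,55],[0,0,0,0,0,0,55],[0,0,0,0,0,0,55],[0,0,0,0,0,0,55],[0,0,0,0,0,0,55]]]'
python3 -c "
from h import *
l=loop();print(l,327-l[1],l[2]-160.5,sense()['force'],to(466,230,171))"
```

```text
time_s: 22.25
eef_pos: [509.0, 222.6, 167.4]
ee_rot: [0.208, 0.978, 0.001, 0.0]
force: [-0.7, -0.3, -2.5]
grip_width: 0.7
grip_force: 39.1
[466.6332084  226.73379095 176.95198455] 100.26620904724567 16.45198454517316 [-0.69910921 -0.33129001 -2.45800629] [-0.02 -0.22  0.16]
```

```bash
python3 -m crank '[[[0,-0.1,0.07,0,0,0,55],[0,-0.1,0.08,0,0,0,55],[0,-0.08,0.03,0,0,0,55],[0,-0.08,0.03,0,0,0,55],[0,-0.08,0.02,0,0,0,55],[0,-0.08,0.02,0,0,0,55],[0,0,0,0,0,0,55],[0,0,0,0,0,0,55]]]'
python3 -c "
from h import *
l=loop();print(l,327-l[1],l[2]-160.5,sense()['force'],to(466,242,162))"
```

```text
time_s: 23.05
eef_pos: [509.0, 232.0, 156.3]
ee_rot: [0.208, 0.978, 0.002, 0.0]
force: [0.3, -0.3, -2.0]
grip_width: 0.699
grip_force: 39.1
[466.56272022 236.1286844  165.89437377] 90.8713156044432 5.394373765580042 [ 0.29033097 -0.26649131 -1.96320392] [-0.02 -0.28  0.05]
```

```bash
python3 -m crank '[[[0,-0.1,0.03,0,0,0,55],[0,-0.1,0.02,0,0,0,55],[0,-0.1,0,0,0,0,55],[0,-0.13,-0.05,0,0,0,55],[0,-0.14,-0.05,0,0,0,55],[0,-0.1,-0.05,0,0,0,55],[0,0,0,0,0,0,55],[0,0,0,0,0,0,55]]]'
python3 -c "
from h import *
l=loop();print(l,327-l[1],l[2]-160.5,sense()['force'])"
python3 -m crank '[[[0,0,0,0.3,0,0,55],[0,0,0,0.5,0,0,55],[0,0,0,0.5,0,0,55],[0,0,0,0.5,0,0,55],[0,0,0,0.5,0,0,55],[0,0,0,0.4,0,0,55],[0,0,0,0.3,0,0,55],[0,0,0,0,0,0,55]]]'
python3 -c "
from h import *
l=loop();print(l,327-l[1],l[2]-160.5,sense()['force'],sense()['wrist_torque'],tool()[:3,2])"
```

```text
time_s: 23.85
eef_pos: [508.9, 248.3, 151.7]
ee_rot: [0.208, 0.978, 0.002, 0.0]
force: [-0.8, 0.7, -2.3]
grip_width: 0.701
grip_force: 39.1
[466.53275631 252.45332163 161.33582401] 74.54667836629619 0.835824011177408 [-0.83144428  0.65961438 -2.29174163]
time_s: 24.65
eef_pos: [509.0, 247.3, 151.9]
ee_rot: [-0.0, 1.0, 0.001, -0.0]
force: [-0.7, -0.3, -3.3]
grip_width: 0.705
grip_force: 39.1
[466.64644626 247.24619861 162.41648099] 79.75380138817499 1.9164809928864486 [-0.73055964 -0.3177004  -3.30712999] [ 0.04010635 -0.04055711 -0.05178483] [-2.76211308e-05  5.03346447e-06 -1.00000000e+00]
```

```bash
python3 -m crank '[[[0,-0.12,0,0,0,0,55],[0,-0.15,0,0,0,0,55],[0,-0.09,0,0,0,0,55],[0,0,0.08,0,0,0,55],[0,0,0.08,0,0,0,55],[0,0,0.06,0,0,0,55],[0,0,0.02,0,0,0,55],[0,0,0,0,0,0,55]]]'
python3 -c "
from h import *
l=loop();print(l,327-l[1],l[2]-160.5,sense()['force'],sense()['wrist_torque'])"
```

```text
time_s: 25.45
eef_pos: [508.9, 257.2, 145.7]
ee_rot: [0.0, 1.0, 0.001, -0.0]
force: [-0.1, 0.1, -2.7]
grip_width: 0.702
grip_force: 39.1
[466.49455876 257.06575035 156.16110594] 69.93424965073444 -4.338894055920491 [-0.11257025  0.09466117 -2.71060576] [-5.91111172e-06  1.12415940e-02 -1.06091688e-02]
```

```bash
python3 -m crank '[[[0,0,0.03,0,0,0,55],[0,0,0.03,0,0,0,55],[0,0,0.03,0,0,0,55],[0,0,0,0,0,0,55],[0,0,0,0,0,0,55],[0,0,0,0,0,0,55],[0,0,0,0,0,0,55],[0,0,0,0,0,0,55]]]'
python3 -c "
from h import *
print(loop()-[466,259,160.5],sense()['force'],sense()['wrist_torque'])"
```

```text
time_s: 26.25
eef_pos: [508.9, 257.3, 143.5]
ee_rot: [0.0, 1.0, 0.002, 0.0]
force: [1.2, 0.3, -1.3]
grip_width: 0.702
grip_force: 39.1
[ 0.51231877 -1.87442462 -6.50619006] [ 1.22025665  0.31411327 -1.34747622] [-0.02152043 -0.02692041  0.02944479]
```

```bash
python3 -m crank '[[[0,0,0.02,0,0,0,55],[0,0,0.02,0,0,0,55],[0,0,0.01,0,0,0,55],[0,0,0,0,0,0,55],[0,0,0,0,0,0,55],[0,0,0,0,0,0,55],[0,0,0,0,0,0,55],[0,0,0,0,0,0,55]]]'
python3 -c "
from h import *
print(loop()-[466,259,160.5],sense()['force'],sense()['wrist_torque'])"
```

```text
time_s: 27.05
eef_pos: [508.9, 257.3, 142.2]
ee_rot: [-0.0, 1.0, 0.002, -0.0]
force: [-1.0, 0.1, -2.2]
grip_width: 0.703
grip_force: 39.1
[ 0.48710792 -1.83552048 -7.75500773] [-0.9833274   0.10700896 -2.19623702] [0.00333345 0.04463548 0.02149034]
```

```bash
python3 -m crank '[[[0,0,0.02,0,0,0,55],[0,0,0.02,0,0,0,55],[0,0,0.01,0,0,0,55],[0,0,0,0,0,0,55],[0,0,0,0,0,0,55],[0,0,0,0,0,0,55],[0,0,0,0,0,0,55],[0,0,0,0,0,0,55]]]'
python3 -c "
from h import *
print(loop()-[466,259,160.5],sense()['force'],sense()['wrist_torque'])"
```

```text
time_s: 27.85
eef_pos: [509.0, 257.3, 141.3]
ee_rot: [-0.0, 1.0, 0.002, 0.0]
force: [-1.0, -0.8, 6.8]
grip_width: 0.702
grip_force: 39.7
[ 0.58918507 -1.83584142 -8.72254312] [-0.96392807 -0.78832066  6.7751244 ] [-0.1175261   0.50221813  0.07251261]
```

```bash
python3 -m crank '[[[0,0,-0.015,0,0,0,55],[0,0,0,0,0,0,55],[0,0,0,0,0,0,55],[0,0,0,0,0,0,55],[0,0,0,0,0,0,55],[0,0,0,0,0,0,55],[0,0,0,0,0,0,55],[0,0,0,0,0,0,55]]]'
python3 -c "
from h import *
print(loop()-[466,259,160.5],sense()['force'],sense()['wrist_torque'])"
```

```text
time_s: 28.65
eef_pos: [509.0, 257.3, 141.4]
ee_rot: [-0.0, 1.0, 0.001, 0.0]
force: [-1.2, -0.5, 4.0]
grip_width: 0.702
grip_force: 39.6
[ 0.54968109 -1.84553484 -8.61250751] [-1.18251137 -0.47001613  4.02626436] [-0.07521411  0.33703058 -0.05216828]
```

```bash
python3 -m crank '[[[0,0,0,0,0,0,70],[0,0,0,0,0,0,80],[0,0,0,0,0,0,85],[0,0,0,0,0,0,85],[0,0,0,0,0,0,85],[0,0,0,0,0,0,85],[0,0,0,0,0,0,85],[0,0,0,0,0,0,85]]]'
python3 -m crank '[[[0,0,0,0,0,0,85],[0,0,0,0,0,0,85],[0,0,0,0,0,0,85],[0,0,0,0,0,0,85],[0,0,0,0,0,0,85],[0,0,0,0,0,0,85],[0,0,0,0,0,0,85],[0,0,0,0,0,0,85]]]'
python3 - <<'E'
from h import *
s=capture("side");t=capture("wrist")
o=np.zeros((500,800,3),np.uint8); o[:500,:400]=cv2.resize(s[160:260,185:265],(400,500),interpolation=2); o[:300,400:]=cv2.resize(t,(400,300)); cv2.imwrite("pics/c8.png",o); print(sense()["force"])
E
```

```text
time_s: 29.45
eef_pos: [508.9, 257.3, 141.4]
ee_rot: [0.0, 1.0, 0.002, -0.0]
force: [0.1, 0.3, -0.4]
grip_width: 0.995
grip_force: 0.0
time_s: 30.25
eef_pos: [508.9, 257.3, 141.4]
ee_rot: [-0.0, 1.0, 0.001, -0.0]
force: [0.3, -0.2, -0.4]
grip_width: 1.001
grip_force: 0.0
[-0.22075245  0.08612181  0.46875955]
```

View pics/c8.png

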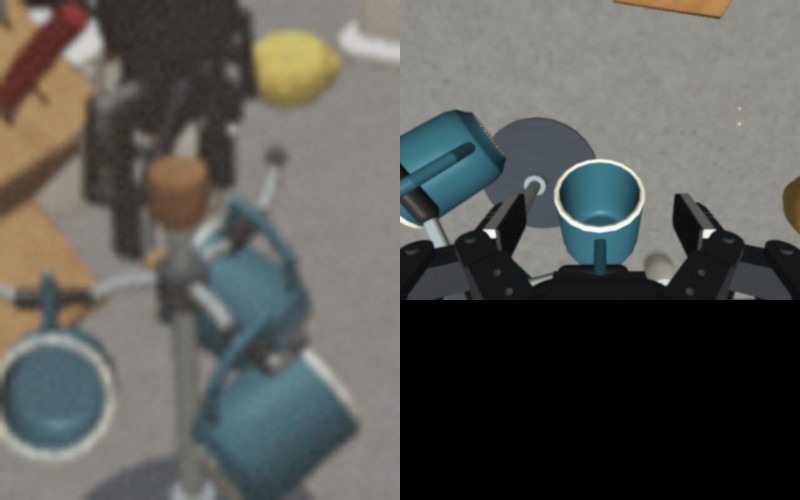

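The picture shows the cup hanging by its handle on the branch, rim tilted towards +x, between the open fingers and free of them. I lift straight up, away from it.

```bash
python3 -m crank '[[[0,0,-0.3,0,0,0,85],[0,0,-0.6,0,0,0,85],[0,0,-0.9,0,0,0,85],[0,0,-1,0,0,0,85],[0,0,-1,0,0,0,85],[0,0,-1,0,0,0,85],[0,0,-0.6,0,0,0,85],[0,0,-0.3,0,0,0,85]]]'
python3 -m crank '[[[0,0.5,0,0,0,0,85],[0,1,0,0,0,0,85],[0,1,0,0,0,0,85],[0,1,0,0,0,0,85],[0,0.6,0,0,0,0,85],[0,0.3,0,0,0,0,85],[0,0,0,0,0,0,85],[0,0,0,0,0,0,85]]]'
python3 -m crank '[[[0,0,0,0,0,0,85],[0,0,0,0,0,0,85],[0,0,0,0,0,0,85],[0,0,0,0,0,0,85],[0,0,0,0,0,0,85],[0,0,0,0,0,0,85],[0,0,0,0,0,0,85],[0,0,0,0,0,0,85]]]'
python3 - <<'E'
from h import *
a=capture("side")
for _ in range(6): b=capture("side")
d=cv2.absdiff(a,b)[170:280,180:280]; print("motion diff",d.mean(),d.max())
S=cam("side"); k=cv2.cvtColor(b,cv2.COLOR_BGR2HSV)[187:212,208:236]; ys,xs=np.nonzero((k[...,0]<18)&(k[...,1]>90)&(k[...,2]>50)); print("knob px",xs.mean()+208,ys.mean()+187)
print(finish_job())
E
```

```text
time_s: 31.15
eef_pos: [509.2, 257.3, 285.9]
ee_rot: [-0.0, 1.0, 0.001, 0.001]
force: [0.1, 0.2, 0.2]
grip_width: 0.993
grip_force: 0.0
time_s: 31.95
eef_pos: [509.2, 147.7, 283.7]
ee_rot: [-0.0, 1.0, 0.002, -0.0]
force: [-0.3, 0.3, 0.6]
grip_width: 0.997
grip_force: 0.0
time_s: 32.75
eef_pos: [509.2, 147.2, 283.9]
ee_rot: [0.0, 1.0, 0.001, 0.0]
force: [-0.0, 0.1, -0.0]
grip_width: 0.995
grip_force: 0.0
motion diff 1.5092121212121212 10
knob px 220.109375 197.6484375
the job is handed in; nothing more can be done
None
```

The job is handed in at about 33 s with no verdict returned: the empty branch points right, the cup hangs still on it by its handle, the tree has not visibly moved, and the gripper is clear.

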